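# Take one parts tin from the lever-arch keeper

### The arm

A 7-joint arm with a two-finger parallel gripper is mounted at the origin on a cart in front of the work surface, level with it; the furniture and walls round the work are solid. World frame = base frame: x ahead of the robot, y to its left, z up, the work surface at z = 0. Lengths are in m, angles in rad, forces in N, time in s.
With the tool pointing down it reaches from about 0.425 to 0.8 m from the base axis. Payload 8.3 kg.
Tool frame: the origin (TCP) lies at the very end of the fingers, on their centre line; the grasp point (between the pads) lies 19 mm behind it; z points along the fingers, y is the direction in which the jaws open and shut (so a half turn about z gives the same grasp; the last joint's range is limited). The gripper opens to 85 mm and grips with 20 to 120 N. Pads are 22 mm wide; open, the fingers measure 114 mm over their backs; the gripper's body (76 mm by 85 mm) begins 54 mm behind the grasp point. The pads swing forward as they close: fully open they stand 13 mm farther back than shut.
Start: joints at [1.24, 0.383, 0.016, 1.37, -0.006, 1.388, -0.046], TCP at [0.165, -0.603, 0.209] pointing down, gripper open.
Joint ranges: [-2.95, 2.95], [-0.25, 2.06], [-1.52, 1.56], [0.18, 2.33], [-1.44, 4.58], [0.02, 2.06], [-3.01, 3.01]. Speed limits (rad/s): [2.39, 2.39, 3.01, 3.01, 3.14, 3.14, 3.14].

### API

Orientations are given as a unit quaternion [w, x, y, z].
In Python, from workcell import robot gives the robot as it stands.
- The arm moves only by the tool arm_command, never from a script. Its argument "rows" is a list of rows, each a list of 7 numbers: the shift along the tool's x, y, z each as a share of 0.5 m, from -1 to 1, then the turn, a rotation vector about the tool's x, y, z each as a share of pi rad, from -1 to 1, then the gripper command: -1 is fully open, 1 is shut, values between are in proportion. A call has 1 to 10 rows; each row shifts and turns the commanded pose from where the row before left it, along the tool's axes as they then stand; what a row does not reach is not made up. A row lasts 1/8 s, in which the tool goes at most 62.5 mm and 10.7 degrees, less where a joint would pass 70% of its speed; a pose out of reach is approached as far as the arm can. A call with a number of a shift or a turn outside -1 to 1 is refused whole. A call with a gripper value outside its range is refused whole. The fingers move at their own pace and stop on an object; "squeeze" is the grip in N (left out, the last holds). Time passes only in rows, so rows that do not move let the fingers close. It gives the time, the measured TCP pose, the force and the opening at its end, in the units of the state.
- robot.state(): the state, without advancing time (a new reading comes with each control period).
- robot.read_camera(name): name is "side" or "top" or "wrist"; returns (picture, depth): 384x512x3 uint8, red, green, blue; 384x512 float32, m along the optical axis (not along the pixel's ray), 0 where there is no reading.
- robot.get_calibration(name): a dict with "mtx" (3x3 intrinsics, pixels), "R" (3x3) and "t" (3): a world point X has camera coordinates R X + t. Camera axes: x right, y down, z forward; pixel columns grow to the right and rows downward; lengths in m; the calibration is good to about 2 mm. A picture is of the moment at which its call begins: read the wrist's pose just before it. get_calibration takes no time and is no camera call; for the wrist camera it gives the pose at the moment of the call.
- robot.finish_job(): hands the job in, once; it reports no verdict.
Trained networks look in the newest picture that a camera, given by its name, has taken for a name from the list of things; names that differ only in an ending like _2 or _b are one class to them, and where a whole thing is asked for, a point or a joint stands for the part that bears it (a point fixed in the world has none). Each returns a list of dicts, best first, with "conf" (0 to 1); they miss things now and then, are a little off and sometimes report something else, mostly with a low value. They report only what shows in the picture. A call takes as long as a camera call.
- robot.boxes_of(camera, thing): "rect" ([centre column, centre row, width, height] in pixels, round what is visible of it).
- robot.tip_of(camera, thing): "uv" ([column, row] in pixels: a listed point, or the origin of a listed thing).
The state is a dict: "t": time; "joints": joint angles; "dq": joint speeds; "joint_efforts": joint torques, N m; "position": TCP position; "orientation": TCP orientation; "ft_force": force on the tool from outside, world axes, zero at the start; "torque": the same for the moment, N m; "finger_gap": finger opening in m.
Only numpy, scipy, OpenCV 4.12 (cv2) and the standard library are available. Lean on these libraries where they do the work, as an engineer would, in place of code of your own. Each camera call takes 0.05 s, during which the arm holds its last target.

### The job

Lift the keeper's lever all the way up so that its wire arches swing open, lift the top tin straight off the stack without pulling out the tin below it, and set it down upright in the middle of the black rubber mat. Then press the lever fully down again, so that the arches close over the two tins left in the keeper.

Things in the scene. Friction and masses are not known exactly. Their poses are not given: they have to be found in the camera images.
- keeper: Fixed tin keeper: grey plate 155 x 135 x 6 mm with seat ring, two wire arches and a steel lever, on a board whose top is 37 mm above the work surface. Origin: plate's underside, under the stack's centre; -x: the way the lever points, z up. The arches move only with the lever: closed they meet over the stack, 97 mm above the origin; open they lie apart to y = +-117 mm, below 100 mm.
- lever (a joint): Lever angle, rad: 0 = fully down (arches shut), 0.9 = fully up at its stop (arches wide open). The hinge is stiff with friction (about 2.5 N at the bar) and stays where it is left; no spring drives it.
- lever_hinge (a point): Point on the lever's hinge axis (which runs along the keeper's y), fixed at keeper x = -60, z = 50 mm. Two small cheeks carry it.
- lever_bar (a point): Middle of the round crossbar at the lever's free end: 12 mm thick, 48 mm long along the keeper's y, 100 mm from the hinge. Down, it is at keeper x = -160, z = 55 mm, beyond the plate (edge at x = -105) with 49 mm free below it, so fingers can go under; lifted, it swings about the hinge up and towards the stack, to x = -118, z = 131 mm. The arm between is 14 mm wide, 6 mm thick.
- tin_top_c (a point): Centre of the top tin, half-way up; z up. Square stepped aluminium tin 36 mm high, about 90 g, its sides square to the keeper: upper half 52 x 52 mm, lower half a foot 45 x 45 mm that nests 18 mm deep in the tin below with 1 mm play. The next tin's upper half, of the same size, lies directly under this one's, so grip only its top 14 mm.
- tin_mid_c (a point): Centre, half-way up, of the middle tin, like the top one; it stays in the keeper.
- tin_low_c (a point): Centre, half-way up, of the lowest tin, like the top one; it stays in the keeper.
- mat: Fixed square black rubber mat, 110 x 110 x 4 mm, flat on the board. Origin: middle of its underside; its top is 4 mm above that (41 mm above the work surface).

How it is judged:
By the outcome, as a careful person would: the job done as asked, in the order asked, and still so for the second after the job is handed in, with the robot touching nothing.
It also fails if it takes over 72 s, if anything falls off the work surface, if the arm or the gripper's body presses on something with over 40 N, if the wrist force passes 120 N, or if a joint passes its speed limit or range.

## Working session

There is one attempt and no reset: what is moved stays moved. The work goes in short steps, Python scripts to look and compute and a tool call to move; the robot and the scene stay as the last step left them, time stands still between calls to the robot, and variables do not carry over. Pictures are saved under pics/ and viewed, and the job is handed in when it is done.

Besides the shell and the picture viewer there is one more tool, called after ">>>" by a JSON object that holds its "fn" and its "kwargs", one argument or row to a line. arm_command: Moves the arm, as the interface text tells. Shift numbers are shares of 0.5 m and turn numbers shares of pi rad, none past 1 either way. Its arguments: {"type":"object","properties":{"rows":{"type":"array","items":{"type":"array","items":{"type":"number","minimum":-1,"maximum":1}}},"squeeze":{"type":"number"}},"required":["rows"]}

```bash
mkdir -p pics; ls; cat > h.py <<'E'
import numpy as np, cv2
from workcell import robot
def cam(n):
    c=robot.get_calibration(n); return np.array(c["mtx"]),np.array(c["R"]),np.array(c["t"]).ravel()
def back(n,uv,d,c=None):
    K,R,t=c or cam(n)
    p=np.array([(uv[0]-K[0,2])/K[0,0]*d,(uv[1]-K[1,2])/K[1,1]*d,d]); return R.T@(p-t)
def backz(n,uv,z,c=None):
    K,R,t=c or cam(n)
    r=R.T@np.array([(uv[0]-K[0,2])/K[0,0],(uv[1]-K[1,2])/K[1,1],1]); o=-R.T@t
    return o+r*(z-o[2])/r[2]
def proj(n,X,c=None):
    K,R,t=c or cam(n); p=K@(R@np.array(X)+t); return p[:2]/p[2]
def save(n,f):
    p,d=robot.read_camera(n); cv2.imwrite('pics/'+f,cv2.cvtColor(p,cv2.COLOR_RGB2BGR)); np.save('pics/'+f[:-4]+'.npy',d); return p,d
E
python3 - <<'E'
from h import *
np.set_printoptions(precision=4,suppress=True)
print(robot.state())
for n in("top","side"):
    p,d=save(n,n+'1.png')
    K,R,t=cam(n);print(n,-R.T@t,R[2])
    for th in("keeper","lever_bar","lever_hinge","tin_top_c","mat"):
        try: r=robot.tip_of(n,th)[:2]
        except Exception as e: print(th,e);continue
        for q in r:
            u=q["uv"];dd=d[int(u[1]),int(u[0])];print(th,q,dd,back(n,u,dd))
E
```

```text
pics
{'t': 0.0, 'joints': array([ 1.2401,  0.3843,  0.0164,  1.3712, -0.0063,  1.3882, -0.0465]), 'dq': array([ 0.    , -0.0004, -0.0007, -0.002 , -0.0007, -0.0015, -0.0009]), 'joint_efforts': array([ -0.0009, -62.76  ,   0.844 , -37.1834,   0.0166,   0.0142,
         0.    ]), 'position': array([ 0.1653, -0.6022,  0.2082]), 'orientation': array([-0.001 ,  0.991 ,  0.1335, -0.0002]), 'ft_force': array([-0.9837,  0.0281,  0.0073]), 'torque': array([-0.0274,  0.0197, -0.0061]), 'finger_gap': 0.08556648478359412}
top [0.3397 0.0398 0.9377] [ 0.2154 -0.0044 -0.9765]
keeper {'uv': [340.7, 194.8], 'conf': 0.59} 0.8607826 [ 0.5144 -0.1518  0.0956]
lever_bar {'uv': [270.2, 172.9], 'conf': 0.73} 0.87093794 [ 0.5653 -0.0051  0.0958]
lever_hinge {'uv': [315.4, 181.1], 'conf': 0.88} 0.8713701 [ 0.5462 -0.1009  0.0915]
lever_hinge {'uv': [345.6, 190.4], 'conf': 0.26} 0.0 [0.3397 0.0398 0.9377]
tin_top_c {'uv': [346.9, 186.5], 'conf': 0.62} 0.86511517 [ 0.5321 -0.1662  0.0951]
mat {'uv': [169.4, 218.4], 'conf': 0.79} 0.90252626 [0.4806 0.2177 0.0437]
side [ 0.2732 -0.6784  0.5128] [ 0.2925  0.8376 -0.4614]
keeper {'uv': [299.8, 284.7], 'conf': 0.85} 0.6918665 [ 0.5155 -0.1878  0.0574]
lever_bar {'uv': [287.7, 212.4], 'conf': 0.81} 0.82835156 [ 0.5624 -0.0202  0.0956]
lever_hinge {'uv': [296.9, 243.1], 'conf': 0.71} 0.71017873 [ 0.528  -0.1422  0.1085]
tin_top_c {'uv': [300.4, 257.0], 'conf': 0.91} 0.6632564 [ 0.5131 -0.1891  0.1155]
mat {'uv': [216.7, 195.4], 'conf': 0.95} 1.0077211 [0.4686 0.1971 0.0419]
```

View pics/top1.png

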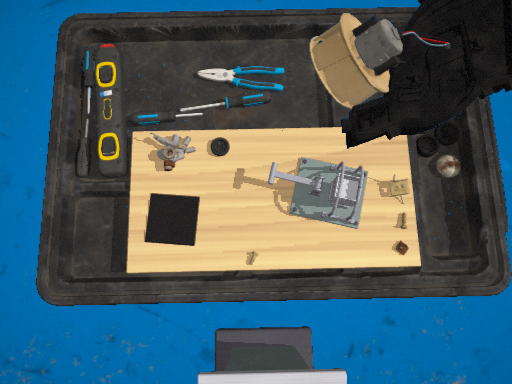

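View pics/side1.png

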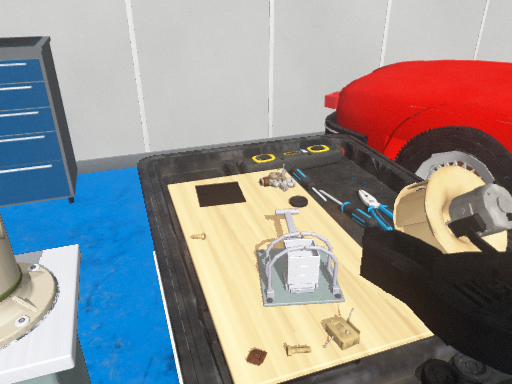

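```bash
python3 - <<'E'
import cv2,numpy as np
for n,(a,b,c,d) in {"top":(225,130,415,240),"side":(230,190,370,320)}.items():
    p=cv2.imread(f'pics/{n}1.png')[b:d,a:c]; s=min(800/(c-a),600/(d-b))
    cv2.imwrite(f'pics/{n}1z.png',cv2.resize(p,None,fx=s,fy=s,interpolation=cv2.INTER_NEAREST)); print(s)
E
```

```text
4.2105263157894735
4.615384615384615
```

View pics/top1z.png

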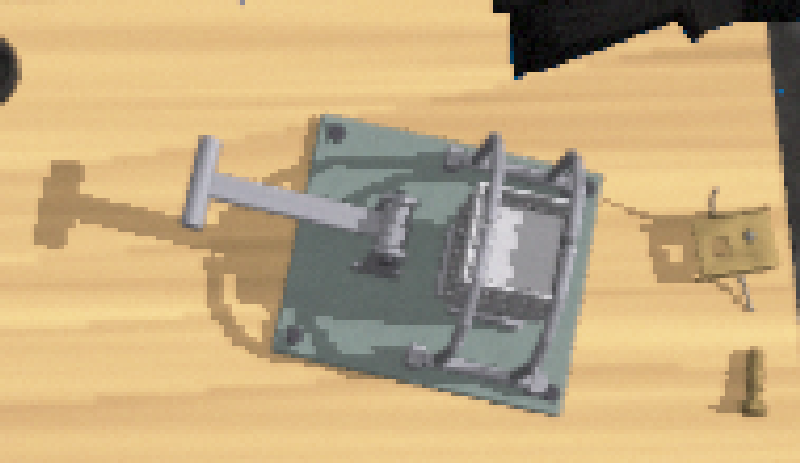

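View pics/side1z.png

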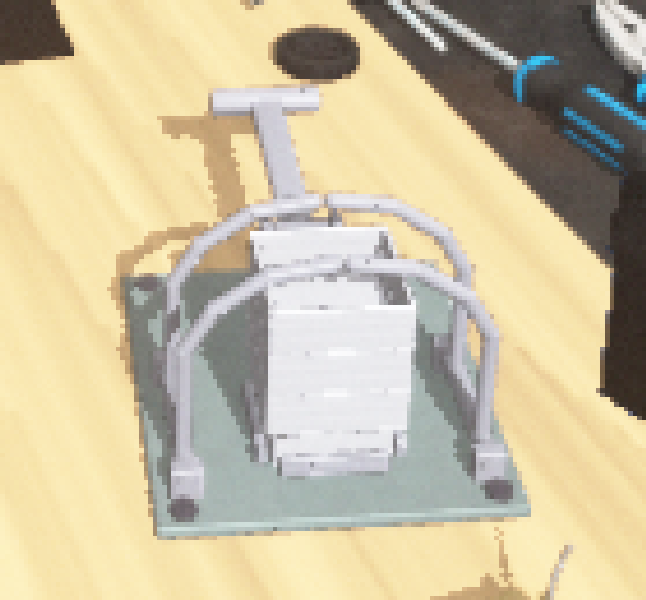

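```bash
python3 - <<'E'
from h import *
np.set_printoptions(precision=4,suppress=True)
def fit(P,W):
    # 2D rigid
    Pm,Wm=P.mean(0),W.mean(0);H=(P-Pm).T@(W-Wm);th=np.arctan2(H[0,1]-H[1,0],H[0,0]+H[1,1])
    R=np.array([[np.cos(th),-np.sin(th)],[np.sin(th),np.cos(th)]]);t=Wm-R@Pm
    return th,t,W-(P@R.T+t)
# keeper corners: -x edge is left in top image
for n,z,s,o in(("top",[(320,115),(602,178),(558,415),(275,352)],4.2105,(225,130)),("side",[(123,275),(445,275),(530,515),(158,535)],4.615,(230,190))):
    uv=[((a)/s+o[0]-.5,(b)/s+o[1]-.5) for a,b in z]
    W=np.array([backz(n,u,0.043)[:2] for u in uv]); print(n,W)
    if n=="top":
        # image up = +x world; left=+y. keeper -x = world +y => keeper x ~ -y world; keeper y = +x world
        P=np.array([(-105,67.5),(50,67.5),(50,-67.5),(-105,-67.5)])/1000
        th,t,r=fit(P,W);print(th,t,r)
d=np.load('pics/top1.npy')
# tin top heights & mat
c=cam("top")
K,R,tt=c
vv,uu=np.mgrid[0:384,0:512]
pc=np.stack([(uu-K[0,2])/K[0,0]*d,(vv-K[1,2])/K[1,1]*d,d],-1).reshape(-1,3)
W=(pc-tt)@R; 
Rk=np.array([[np.cos(th),-np.sin(th)],[np.sin(th),np.cos(th)]])
k=(W[:,:2]-t)@Rk; z=W[:,2]
m=(abs(k[:,0])<.035)&(abs(k[:,1])<.035)&(d.ravel()>0)
print(np.histogram(z[m],bins=np.arange(.04,.15,.005)))
m2=m&(z>.105)&(z<.125);print(k[m2].min(0),k[m2].max(0))
mb=(abs(k[:,0]+.16)<.02)&(abs(k[:,1])<.04)&(z>.06);print('bar',k[mb].min(0),k[mb].max(0),np.median(z[mb]))
for q in [(W[:,0]>.4)]:
    pass
img=cv2.imread('pics/top1.png')
mm=((img.sum(2)<110)).astype(np.uint8);mm[:,:130]=0;mm[:,215:]=0;mm[:185]=0;mm[260:]=0
r=cv2.minAreaRect(np.argwhere(mm)[:,::-1].astype(np.float32));print(r)
b=np.array([backz("top",u,.041) for u in cv2.boxPoints(r)]);print(b,b.mean(0))
d2=np.load('pics/side1.npy');c=cam("side");K,R,tt=c
pc=np.stack([(uu-K[0,2])/K[0,0]*d2,(vv-K[1,2])/K[1,1]*d2,d2],-1).reshape(-1,3);W=(pc-tt)@R
k=(W[:,:2]-t)@Rk; z=W[:,2]
m=(abs(k[:,0])<.04)&(abs(k[:,1])<.04)&(d2.ravel()>0)
print(np.histogram(z[m],bins=np.arange(.04,.15,.005)))
m2=m&(z<.118)&(z>.07); print(k[m2].min(0),k[m2].max(0))
E
```

```text
top [[ 0.6158 -0.0782]
 [ 0.5771 -0.228 ]
 [ 0.4499 -0.1943]
 [ 0.4865 -0.0483]]
-1.8173896264851634 [ 0.5256 -0.1639] [[-0.0009  0.0003]
 [-0.0018  0.0009]
 [ 0.002   0.0016]
 [ 0.0007 -0.0027]]
side [[ 0.4862 -0.0479]
 [ 0.6143 -0.0927]
 [ 0.5751 -0.2335]
 [ 0.4474 -0.1996]]
(array([226,  40,  39,   0,  13,  17,  19,  17,  22,  22,  68, 323,  39,
        33,  70,  30,  17,  75, 116,   1,   0]), array([0.04 , 0.045, 0.05 , 0.055, 0.06 , 0.065, 0.07 , 0.075, 0.08 ,
       0.085, 0.09 , 0.095, 0.1  , 0.105, 0.11 , 0.115, 0.12 , 0.125,
       0.13 , 0.135, 0.14 , 0.145]))
[-0.0256 -0.0348] [0.0251 0.035 ]
bar [-0.1654 -0.0217] [-0.1403  0.0253] 0.09615477752569986
((171.65576171875, 219.2869110107422), (48.61769104003906, 47.893409729003906), 5.194429397583008)
[[0.4325 0.2699 0.041 ]
 [0.539  0.2637 0.041 ]
 [0.5264 0.1552 0.041 ]
 [0.4205 0.164  0.041 ]] [0.4796 0.2132 0.041 ]
(array([525, 121, 147,  45,  51,  86,  89,  84,  86,  89,  86, 260, 108,
       168, 172, 110,  69, 129, 177,   2,   0]), array([0.04 , 0.045, 0.05 , 0.055, 0.06 , 0.065, 0.07 , 0.075, 0.08 ,
       0.085, 0.09 , 0.095, 0.1  , 0.105, 0.11 , 0.115, 0.12 , 0.125,
       0.13 , 0.135, 0.14 , 0.145]))
[-0.0257 -0.0398] [0.03   0.0399]
```

```bash
python3 - <<'E'
from h import *
np.set_printoptions(precision=3,suppress=True)
print(proj("top",[.165,-.603,.209]),proj("side",[.165,-.603,.209]))
d=np.load('pics/top1.npy')
for u in [(350,60),(380,45),(450,50),(440,110),(360,125),(420,80),(500,120),(345,40),(430,130),(448,165),(172,150),(320,140),(400,150),(105,100)]:
    print(u,d[u[1],u[0]],back("top",u,d[u[1],u[0]]))
save("wrist","w1.png")
E
```

```text
[642.644 381.14 ] [-47.412 804.758]
(350, 60) 0.8280394 [ 0.773 -0.169  0.186]
(380, 45) 0.8214859 [ 0.798 -0.229  0.199]
(450, 50) 0.9621612 [ 0.861 -0.439  0.07 ]
(440, 110) 0.91470563 [ 0.705 -0.39   0.084]
(360, 125) 0.92100006 [ 0.679 -0.212  0.07 ]
(420, 80) 0.9278514 [ 0.778 -0.352  0.086]
(500, 120) 1.8018644 [ 1.011 -1.069 -0.755]
(345, 40) 0.804061 [ 0.799 -0.154  0.217]
(430, 130) 0.99204725 [ 0.689 -0.401  0.001]
(448, 165) 0.95303607 [ 0.595 -0.424  0.02 ]
(172, 150) 0.91772807 [0.633 0.211 0.062]
(320, 140) 0.9462875 [ 0.656 -0.126  0.039]
(400, 150) 0.9453261 [ 0.629 -0.31   0.035]
(105, 100) 0.95057255 [0.76  0.371 0.055]
```

View pics/w1.png

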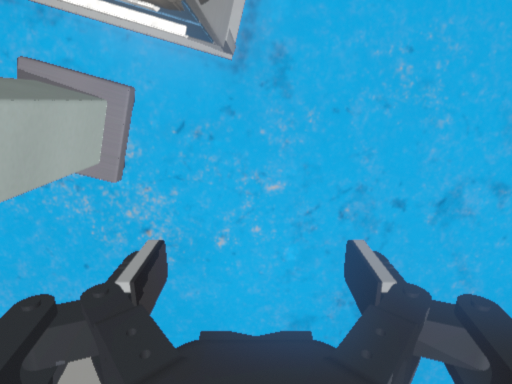

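```bash
cat >> h.py <<'E'
from scipy.spatial.transform import Rotation as Ro
TH=-1.8174; T0=np.array([0.5256,-0.1639])
def kw(x,y,z):  # keeper mm -> world m
    c,s=np.cos(TH),np.sin(TH); x,y=x/1000,y/1000
    return np.array([T0[0]+c*x-s*y,T0[1]+s*x+c*y,.037+z/1000])
def down(yaw_y): # tool down with tool y at angle (deg)
    a=np.radians(yaw_y); y=np.array([np.cos(a),np.sin(a),0]); z=np.array([0,0,-1.]); return Ro.from_matrix(np.stack([np.cross(y,z),y,z],1))
def go(pos,R=None,s=None):
    """prints total turn share and, after the turn, total shift share in tool axes"""
    s=s or robot.state(); q=s["orientation"]; C=Ro.from_quat([q[1],q[2],q[3],q[0]])
    R=R or C
    turn=(C.inv()*R).as_rotvec()/np.pi
    sh=R.inv().apply(np.array(pos)-s["position"])/.5
    print("turn",turn.round(4),"shift",sh.round(4),"n>=",np.ceil(np.linalg.norm(sh)*.5/.0625),np.ceil(np.linalg.norm(turn)*180/10.7))
E
python3 - <<'E'
from h import *
p=kw(-160,-20,0);p[2]=.2;print(p);go(p,down(-104.13))
E
```

```text
[ 0.54526295 -0.00385823  0.2       ]
turn [-0.     -0.      0.1637] shift [ 0.4443 -1.3469  0.0187] n>= 12.0 3.0
```

>>> {"fn": "arm_command", "kwargs": {
  "rows": [
    [0,0,0,0,0,0.041,-1],
    [0,0,0,0,0,0.041,-1],
    [0,0,0,0,0,0.041,-1],
    [0,0,0,0,0,0.041,-1],
    [0.032,-0.096,0.001,0,0,0,0],
    [0.032,-0.096,0.001,0,0,0,0],
    [0.032,-0.096,0.001,0,0,0,0],
    [0.032,-0.096,0.001,0,0,0,0],
    [0.032,-0.096,0.001,0,0,0,0],
    [0.032,-0.096,0.001,0,0,0,0]
  ]
}}

```text
t: 1.9
position: [0.3298, -0.3455, 0.2066]
orientation: [0.0, 0.992, -0.123, 0.0]
ft_force: [0.2, 0.1, -0.1]
finger_gap: 0.0428
```

>>> {"fn": "arm_command", "kwargs": {
  "rows": [
    [0.032,-0.096,0.001,0,0,0,0],
    [0.032,-0.096,0.001,0,0,0,0],
    [0.032,-0.096,0.001,0,0,0,0],
    [0.032,-0.096,0.001,0,0,0,0],
    [0.032,-0.096,0.001,0,0,0,0],
    [0.032,-0.096,0.001,0,0,0,0],
    [0.032,-0.096,0.001,0,0,0,0],
    [0.032,-0.096,0.001,0,0,0,0],
    [0,0,0,0,0,0,0]
  ]
}}

```text
t: 3.02
position: [0.5482, -0.0009, 0.2022]
orientation: [-0.001, 0.993, -0.12, 0.0]
ft_force: [-0.6, -1.1, -0.1]
finger_gap: 0.0431
```

```bash
python3 - <<'E'
from h import *
np.set_printoptions(precision=3,suppress=True)
s=robot.state();print(s["t"],s["position"],s["orientation"],s["joints"],s["ft_force"])
p=kw(-160,-20,36);go(p,down(-104.13))
c=cam("wrist");p,d=save("wrist","w2.png")
for k in((-160,-24,61),(-160,24,61),(-105,-67.5,6),(-160,0,61)):print(k,proj("wrist",kw(*k),c))
for th in("lever_bar","lever_hinge","keeper"):
  for r in robot.tip_of("wrist",th)[:1]:
    u=r["uv"];print(th,r,back("wrist",u,d[int(u[1]),int(u[0])],c))
print(kw(-160,0,61))
E
```

```text
3.025 [ 0.548 -0.001  0.202] [-0.001  0.993 -0.12   0.   ] [ 0.328  0.254 -0.461  1.579  0.113  1.334 -1.958] [-0.562 -1.081 -0.089]
turn [-0.001  0.     0.002] shift [-0.004  0.007  0.258] n>= 3.0 1.0
(-160, -24, 61) [260.129 187.296]
(-160, 24, 61) [260.701 135.165]
(-105, -67.5, 6) [307.12  210.797]
(-160, 0, 61) [260.408 161.878]
lever_bar {'uv': [260.1, 158.3], 'conf': 0.95} [ 0.568 -0.009  0.098]
[ 0.565 -0.009  0.098]
```

View pics/w2.png

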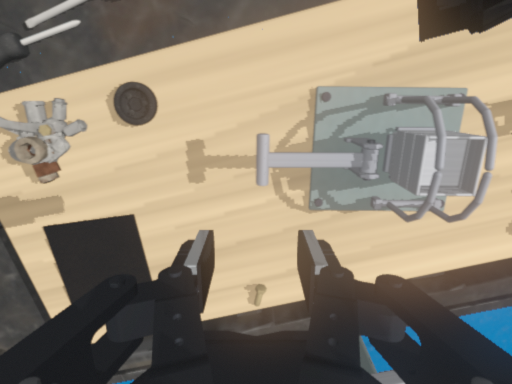

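```bash
sed -i 's/T0=np.array.*/T0=np.array([0.5262,-0.1653])/' h.py; python3 - <<'E'
from h import *
go(kw(-160,-22,36),down(-104.13))
E
```

```text
turn [ 0.0002  0.     -0.0008] shift [-0.007  -0.0035  0.2586] n>= 3.0 1.0
```

>>> {"fn": "arm_command", "kwargs": {
  "rows": [
    [-0.007,-0.003,0.04,0,0,0,0],
    [0,0,0.05,0,0,0,0],
    [0,0,0.05,0,0,0,0],
    [0,0,0.05,0,0,0,0],
    [0,0,0.04,0,0,0,0],
    [0,0,0.028,0,0,0,0],
    [0,0,0,0,0,0,0]
  ],
  "squeeze": 30
}}

```text
t: 4.1
position: [0.5434, -0.0046, 0.0726]
orientation: [0.0, 0.992, -0.124, -0.001]
ft_force: [0.1, -0.0, 0.2]
finger_gap: 0.0429
```

```bash
python3 - <<'E'
from h import *
go(kw(-160,-22,36),down(-104.13))
save("wrist","w3.png"); save("side","s3.png")
E
```

```text
turn [ 0.0002  0.0005 -0.0007] shift [ 0.0012  0.0001 -0.0007] n>= 1.0 1.0
```

View pics/w3.png

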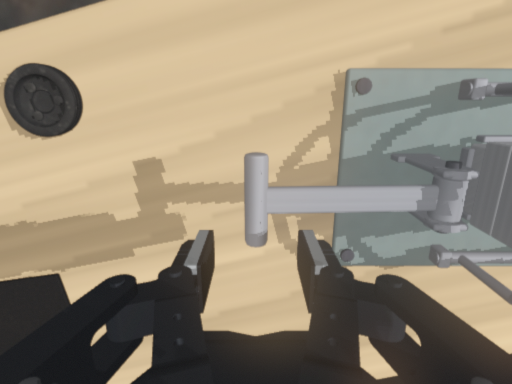

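View pics/s3.png

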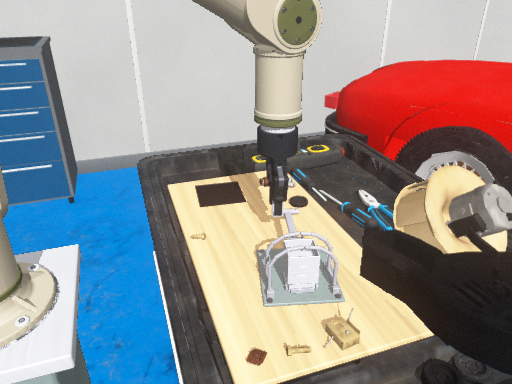

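>>> {"fn": "arm_command", "kwargs": {
  "rows": [
    [0.002,0,0,0,0,0,1],
    [0,0,0,0,0,0,1],
    [0,0,0,0,0,0,1],
    [0,0,0,0,0,0,1],
    [0,0,0,0,0,0,1]
  ],
  "squeeze": 30
}}

```text
t: 4.82
position: [0.546, -0.0055, 0.0754]
orientation: [0.001, 0.992, -0.124, 0.001]
ft_force: [-4.7, -3.8, 13.5]
finger_gap: 0.0001
```

```bash
python3 - <<'E'
from h import *
s=robot.state();print(s["finger_gap"],s["ft_force"],s["position"])
go(kw(-160,-22,36),down(-104.13))
save("wrist","w4.png")
E
```

```text
0.00012098757355282894 [-4.7161693  -3.80640083 13.50776779] [ 0.54599193 -0.00551391  0.07543582]
turn [ 0.0005 -0.0009 -0.0007] shift [-0.0044 -0.0004  0.0049] n>= 1.0 1.0
```

View pics/w4.png

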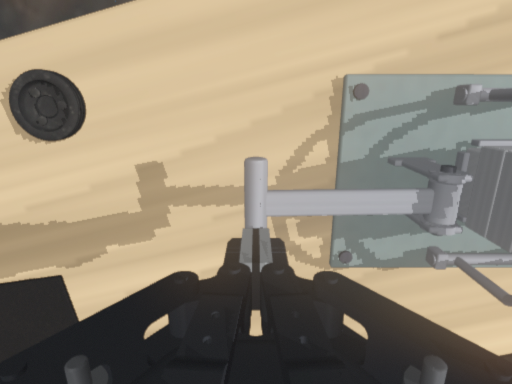

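```bash
python3 - <<'E'
from h import *
np.set_printoptions(precision=3,suppress=True)
c=cam("wrist");d=np.load('pics/w4.npy')
s=robot.state();q=s["orientation"];C=Ro.from_quat([q[1],q[2],q[3],q[0]])
for u in [(256,165),(256,190),(256,220),(249,235),(263,235),(249,245),(263,245),(245,260),(267,260),(300,203)]:
    w=back("wrist",u,d[u[1],u[0]],c); l=C.inv().apply(w-s["position"])
    print(u,d[u[1],u[0]],w,"tool mm",l*1000)
cc=C.inv().apply(-c[1].T@c[2]-s["position"]);print("cam in tool",cc, proj("wrist",s["position"],c))
p=cv2.imread('pics/w4.png')[140:300,190:330];cv2.imwrite('pics/w4z.png',cv2.resize(p,None,fx=4,fy=3.7,interpolation=0))
a,dd=save("side","s4.png")
p=cv2.imread('pics/s4.png')[160:280,230:350];cv2.imwrite('pics/s4z.png',cv2.resize(p,None,fx=5,fy=5,interpolation=0))
E
```

```text
(256, 165) 0.14471771 [ 0.586 -0.015  0.098] tool mm [ 41.65   -0.287 -22.918]
(256, 190) 0.14845595 [ 0.574 -0.012  0.098] tool mm [ 29.064  -0.283 -22.732]
(256, 220) 0.15214926 [ 0.559 -0.009  0.099] tool mm [ 13.477  -0.28  -23.476]
(249, 235) 0.14336924 [ 0.556 -0.004  0.109] tool mm [  9.973  -3.633 -33.662]
(263, 235) 0.14218403 [ 0.555 -0.011  0.11 ] tool mm [ 10.479   3.    -34.75 ]
(249, 245) 0.13247043 [ 0.557 -0.005  0.12 ] tool mm [ 10.425  -3.404 -44.892]
(263, 245) 0.13184677 [ 0.556 -0.011  0.121] tool mm [ 10.711   2.736 -45.459]
(245, 260) 0.11948663 [ 0.557 -0.003  0.134] tool mm [ 10.695  -4.719 -58.348]
(267, 260) 0.12072384 [ 0.555 -0.012  0.133] tool mm [ 10.065   4.055 -57.246]
(300, 203) 0.15512405 [ 0.561 -0.032  0.094] tool mm [ 20.736  22.387 -18.241]
cam in tool [ 0.071 -0.001 -0.165] [256.379 226.076]
```

View pics/w4z.png

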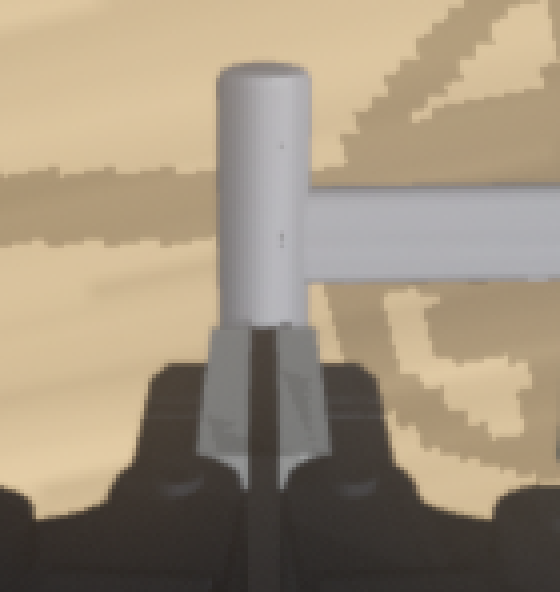

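View pics/s4z.png

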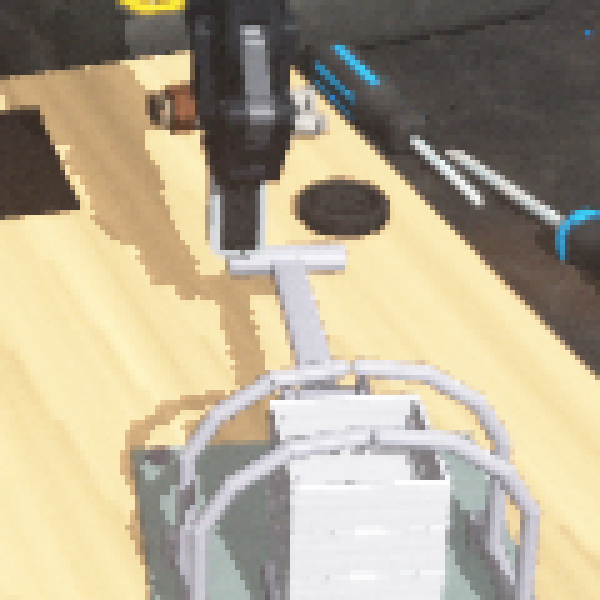

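```bash
python3 - <<'E'
from h import *
np.set_printoptions(precision=1,suppress=True)
K=cam("wrist")[0];s=robot.state();q=s["orientation"];C=Ro.from_quat([q[1],q[2],q[3],q[0]])
_,R,t=cam("wrist")
for f in('w1','w2','w3','w4'):
    d=np.load(f'pics/{f}.npy');print(f)
    for u in [(160,245),(205,235),(207,234),(205,245),(309,235),(307,234),(309,250),(355,245),(249,231),(249,240)]:
        D=d[u[1],u[0]]
        if D<.165 and D>0:
            p=np.array([(u[0]-K[0,2])/K[0,0]*D,(u[1]-K[1,2])/K[1,1]*D,D]); w=R.T@(p-t); print(u,D,C.inv().apply(w-s["position"])*1000)
E
```

```text
w1
(160, 245) 0.13539597 [  9.1 -43.5 -42.2]
(355, 245) 0.13344371 [ 10.   43.5 -44. ]
w2
(205, 235) 0.14127038 [ 10.9 -24.2 -35.6]
(207, 234) 0.1434803 [ 10.4 -23.6 -33.4]
(205, 245) 0.13221475 [ 10.5 -22.7 -45.1]
(309, 235) 0.14167616 [ 10.7  24.6 -35.2]
(307, 234) 0.14369197 [ 10.3  24.  -33.2]
(309, 250) 0.1278489 [ 10.5  22.2 -49.7]
w3
(205, 235) 0.14162679 [ 10.7 -24.3 -35.2]
(207, 234) 0.14248255 [ 10.8 -23.5 -34.3]
(205, 245) 0.13161488 [ 10.8 -22.6 -45.7]
(309, 235) 0.14166749 [ 10.7  24.6 -35.2]
(307, 234) 0.14317143 [ 10.5  23.9 -33.7]
(309, 250) 0.12697351 [ 10.9  22.  -50.5]
(249, 231) 0.15229566 [  8.1  -3.8 -24.9]
(249, 240) 0.1535082 [  3.2  -3.8 -25.1]
w4
(249, 231) 0.1455579 [ 10.9  -3.7 -31.1]
(249, 240) 0.1366465 [ 10.7  -3.5 -40.5]
```

>>> {"fn": "arm_command", "kwargs": {
  "rows": [
    [0,0,-0.03,0,0,0,0],
    [0,0,0,0,0,0,0],
    [0,0,0,0,0,0,0],
    [0,0,0.025,0,0,0,0],
    [0,0,0.025,0,0,0,0],
    [0,0,0.021,0,0,0,0],
    [0,0,0,0,0,0,0]
  ],
  "squeeze": 30
}}

```text
t: 5.8
position: [0.5441, -0.0039, 0.0513]
orientation: [-0.0, 0.992, -0.123, -0.001]
ft_force: [0.1, -0.2, 0.0]
finger_gap: 0.0427
```

>>> {"fn": "arm_command", "kwargs": {
  "rows": [
    [0,0,0,0,0,0,1],
    [0,0,0,0,0,0,1],
    [0,0,0,0,0,0,1],
    [0,0,0,0,0,0,1],
    [0,0,0,0,0,0,1]
  ],
  "squeeze": 30
}}

```text
t: 6.42
position: [0.5452, -0.0052, 0.0533]
orientation: [0.001, 0.992, -0.124, 0.0]
ft_force: [-1.1, -5.1, 3.0]
finger_gap: 0.0104
```

```bash
python3 - <<'E'
from h import *
s=robot.state();print(s["finger_gap"],s["ft_force"],s["position"])
go(kw(-160,-20,15),down(-104.13))
save("wrist","w5.png")
E
```

```text
0.010444797723608856 [-1.06418402 -5.11402203  3.00165587] [ 0.5451517  -0.00517798  0.05325732]
turn [ 0.0004 -0.0002 -0.0006] shift [ 0.0014 -0.0002  0.0025] n>= 1.0 1.0
```

View pics/w5.png

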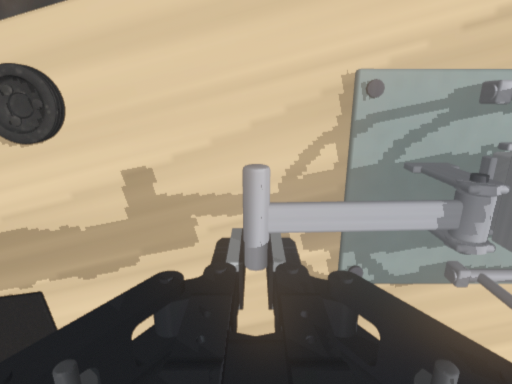

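>>> {"fn": "arm_command", "kwargs": {
  "rows": [
    [0,0.002,-0.018,0,0,0,1],
    [0,0.003,-0.018,0,0,0,1],
    [0,0.005,-0.017,0,0,0,1],
    [0,0.006,-0.017,0,0,0,1],
    [0,0.008,-0.016,0,0,0,1],
    [0,0,0,0,0,0,1]
  ]
}}

```text
t: 7.22
position: [0.5424, -0.0159, 0.0967]
orientation: [0.0, 0.992, -0.124, 0.0]
ft_force: [0.1, -4.2, -0.6]
finger_gap: 0.0109
```

```bash
python3 - <<'E'
from h import *
s=robot.state();print(s["finger_gap"],s["ft_force"],s["position"])
go(kw(-60-87.8,-20,50+47.9-40),down(-104.13))
save("wrist","w6.png")
E
```

```text
0.010867968718208306 [ 0.07999023 -4.17937844 -0.64126959] [ 0.54235478 -0.01585922  0.09672105]
turn [ 0.     -0.0003 -0.0004] shift [0.0016 0.0021 0.0036] n>= 1.0 1.0
```

View pics/w6.png

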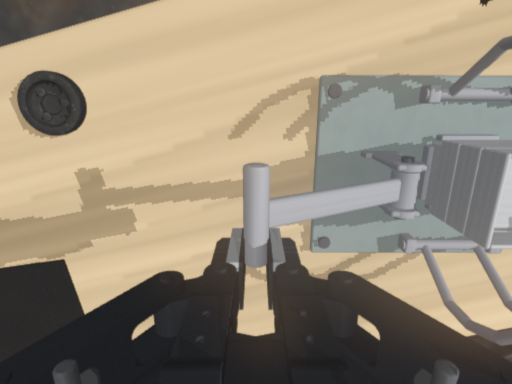

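Lever and arches are moving (bar held at about (256,215), arches opening). Continue, with a small overshoot against the stop.

>>> {"fn": "arm_command", "kwargs": {
  "rows": [
    [0,0.009,-0.016,0,0,0,1],
    [0,0.011,-0.015,0,0,0,1],
    [0,0.012,-0.014,0,0,0,1],
    [0,0.013,-0.012,0,0,0,1],
    [0,0.014,-0.011,0,0,0,1],
    [0,0.007,-0.006,0,0,0,1],
    [0,0,0,0,0,0,1]
  ]
}}

```text
t: 8.15
position: [0.5348, -0.0457, 0.1346]
orientation: [-0.001, 0.992, -0.122, 0.001]
ft_force: [1.4, 4.9, 6.4]
finger_gap: 0.0103
```

```bash
python3 - <<'E'
from h import *
s=robot.state();print(s["finger_gap"],s["ft_force"],s["position"])
go(kw(-118,-20,131-40),down(-104.13))
save("wrist","w7.png");save("top","t7.png");save("side","s7.png")
E
```

```text
0.010288045511838362 [1.40241032 4.90937233 6.40832089] [ 0.53483723 -0.04572518  0.13455554]
turn [-0.0007 -0.0006  0.0003] shift [0.0016 0.0001 0.0131] n>= 1.0 1.0
```

View pics/s7.png

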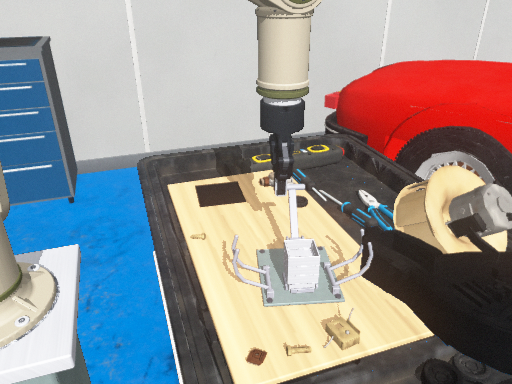

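View pics/w7.png

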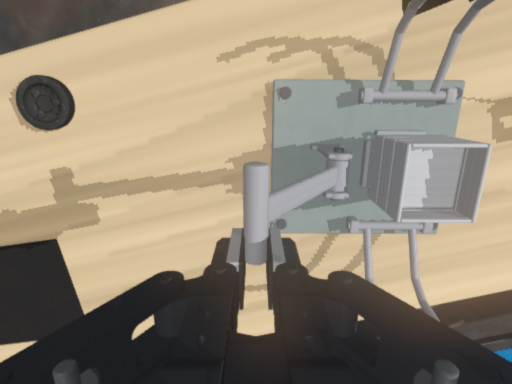

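```bash
python3 - <<'E'
from h import *
np.set_printoptions(precision=4,suppress=True)
K=cam("wrist");D=np.load('pics/w7.npy')
def kk(w):
    R=np.array([[np.cos(TH),-np.sin(TH)],[np.sin(TH),np.cos(TH)]]); return np.r_[(w[:2]-T0)@R,w[2]-.037]*1000
for u in[(256,175),(256,195),(256,215),(256,235),(300,190),(325,178),(340,160)]: print(u,kk(back("wrist",u,D[u[1],u[0]],K)))
D=np.load('pics/t7.npy');c=cam("top")
for r in robot.tip_of("top","lever_bar")[:2]: print(r); u=r["uv"];print(kk(back("top",u,D[int(u[1]),int(u[0])],c)))
for r in robot.tip_of("side","lever_bar")[:2]: print(r); u=r["uv"];print(kk(back("side",u,np.load('pics/s7.npy')[int(u[1]),int(u[0])])))
E
```

```text
(256, 175) [-118.3978   19.694   136.3701]
(256, 195) [-118.3853   11.3376  138.5215]
(256, 215) [-118.3705    1.5715  137.1428]
(256, 235) [-118.3567   -7.5811  138.3482]
(300, 190) [-93.9995   3.019  102.626 ]
(325, 178) [-73.7968   2.6176  73.812 ]
(340, 160) [-59.1759  10.4621  53.0263]
{'uv': [289.1, 188.8], 'conf': 0.75}
[-111.7749   -5.6384  130.8366]
```

>>> {"fn": "arm_command", "kwargs": {
  "rows": [
    [0,-0.006,0.004,0,0,0,0],
    [0,0,0,0,0,0,0],
    [0,0,0,0,0,0,0],
    [0,0,-0.06,0,0,0,0],
    [0,0,-0.1,0,0,0,0],
    [0,0,-0.08,0,0,0,0],
    [0,0,0,0,0,0,0.0]
  ]
}}

```text
t: 9.28
position: [0.5365, -0.0448, 0.2544]
orientation: [0.0, 0.992, -0.124, 0.003]
ft_force: [0.7, -0.2, -0.2]
finger_gap: 0.0427
```

```bash
python3 - <<'E'
from h import *
s=robot.state();print(s["finger_gap"],s["ft_force"],s["position"],s["joints"])
p=kw(0,0,0);p[2]=.22
go(p,down(-14.13))
save("wrist","w8.png")
E
```

```text
0.042652347896563525 [ 0.69240767 -0.18582477 -0.1987279 ] [ 0.53649545 -0.04477635  0.25444326] [ 0.39802465  0.20118803 -0.44075703  1.52213735  0.08720668  1.43138181
 -1.8649749 ]
turn [ 0.0014 -0.0017 -0.5003] shift [-0.2388  0.0389  0.0689] n>= 3.0 9.0
```

View pics/w8.png

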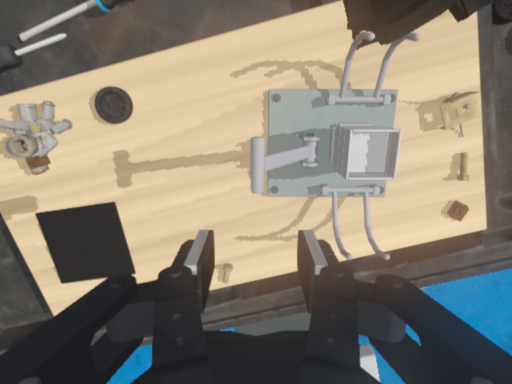

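```bash
python3 - <<'E'
import cv2
p=cv2.imread('pics/w8.png')[80:210,255:415];cv2.imwrite('pics/w8z.png',cv2.resize(p,None,fx=5,fy=4.6,interpolation=0))
E
```

```text
(no output)
```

View pics/w8z.png

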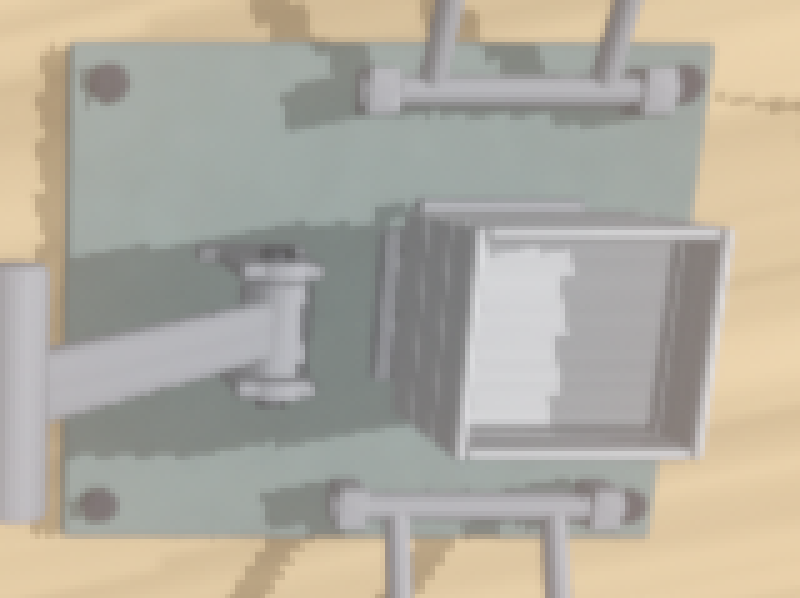

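```bash
python3 - <<'E'
from h import *
np.set_printoptions(precision=4,suppress=True)
c=cam("wrist")
def f(z):return[(a/5+255-.5,b/4.6+80-.5) for a,b in z]
def kk(w):
    R=np.array([[np.cos(TH),-np.sin(TH)],[np.sin(TH),np.cos(TH)]]); return np.r_[(w[:2]-T0)@R,w[2]-.037]*1000
for nm,z,h in(("rim",[(475,228),(733,230),(700,458),(460,458)],.115),("plate",[(70,43),(714,43),(648,537),(62,535)],.043)):
    W=np.array([kk(backz("wrist",u,h,c)) for u in f(z)]);print(nm,W[:,:2],W.mean(0))
d=np.load('pics/w8.npy')
for a,b in[(600,235),(580,455),(470,350),(715,300)]:
    u=f([(a,b)])[0];print(kk(back("wrist",u,d[round(u[1]),round(u[0])],c)))
s=robot.state();q=s["orientation"];C=Ro.from_quat([q[1],q[2],q[3],q[0]])
col=d[215:250,208];print(col)
K,R,t=c
for r in range(226,240):
    D=d[r,208];p=np.array([(208-K[0,2])/K[0,0]*D,(r-K[1,2])/K[1,1]*D,D]);print(r,C.inv().apply(R.T@(p-t)-s["position"])*1000)
E
```

```text
rim [[-26.5963  24.1082]
 [ 24.4456  23.6164]
 [ 24.3914 -26.9219]
 [-25.3117 -26.854 ]] [-0.7677 -1.5128 78.    ]
plate [[-104.0558   64.654 ]
 [  47.9143   64.451 ]
 [  48.0668  -68.4462]
 [-104.7075  -67.6425]] [-28.1956  -1.7459   6.    ]
[-1.0957 22.4416 76.3664]
[  0.0526 -26.5699  76.5099]
[-24.8687  -2.5888  76.5161]
[23.7661  8.3281 76.059 ]
[0.4076 0.4084 0.4095 0.4083 0.4076 0.4081 0.4091 0.4101 0.4117 0.4119
 0.4112 0.4122 0.4116 0.415  0.4132 0.1482 0.1472 0.1454 0.1444 0.1422
 0.1418 0.141  0.1402 0.1386 0.1374 0.1369 0.1361 0.135  0.136  0.1355
 0.1363 0.1352 0.136  0.1358 0.1347]
226 [-93.4216 -65.4154 216.1572]
227 [-94.507  -65.3272 215.2498]
228 [-97.1948 -65.8604 217.9918]
229 [-97.761  -65.5708 215.9014]
230 [ 10.2496 -23.9234 -28.5247]
231 [ 10.181  -23.7711 -29.5563]
232 [ 10.4648 -23.4889 -31.3454]
233 [ 10.454  -23.3206 -32.4656]
234 [ 10.8965 -22.9873 -34.5468]
235 [ 10.6471 -22.9128 -35.1155]
236 [ 10.5119 -22.7978 -35.9191]
237 [ 10.4076 -22.6733 -36.7764]
238 [ 10.6742 -22.4175 -38.3952]
239 [ 10.7495 -22.2336 -39.5937]
```

>>> {"fn": "arm_command", "kwargs": {
  "rows": [
    [0,0,0,0,0,-0.0556,-0.65],
    [0,0,0,0,0,-0.0556,-0.65],
    [0,0,0,0,0,-0.0556,-0.65],
    [0,0,0,0,0,-0.0556,-0.65],
    [0,0,0,0,0,-0.0556,-0.65],
    [0,0,0,0,0,-0.0556,-0.65],
    [0,0,0,0,0,-0.0556,-0.65],
    [0,0,0,0,0,-0.0556,-0.65],
    [0,0,0,0,0,-0.0556,-0.65],
    [0,0,0,0,0,0,-0.65]
  ],
  "squeeze": 30
}}

```text
t: 10.58
position: [0.5341, -0.0449, 0.2494]
orientation: [-0.001, 0.789, 0.614, -0.001]
ft_force: [0.2, 0.7, 0.1]
finger_gap: 0.0705
```

```bash
sed -i 's/T0=np.array.*/T0=np.array([0.5248,-0.1642])/' h.py; python3 - <<'E'
from h import *
p=kw(0,0,0);p[2]=.2
go(p,down(-14.13))
E
```

```text
turn [-0.0008  0.     -0.0003] shift [-0.2359  0.0402  0.0988] n>= 3.0 1.0
```

>>> {"fn": "arm_command", "kwargs": {
  "rows": [
    [-0.06,0.01,0.02,0,0,0,-0.65],
    [-0.06,0.01,0.02,0,0,0,-0.65],
    [-0.06,0.01,0.02,0,0,0,-0.65],
    [-0.056,0.01,0.038,0,0,0,-0.65],
    [0,0,0,0,0,0,-0.65],
    [0,0,0,0,0,0,-0.65]
  ]
}}

```text
t: 11.32
position: [0.5254, -0.1631, 0.2016]
orientation: [-0.001, 0.789, 0.614, 0.0]
ft_force: [-0.1, 0.9, 0.7]
finger_gap: 0.0705
```

```bash
python3 - <<'E'
from h import *
p=kw(0,0,0);p[2]=.2
go(p,down(-14.13))
s=robot.state();print(s["position"])
c=cam("wrist");save("wrist","w9.png")
for k in((-26,-26,78),(-26,26,78),(26,26,78),(26,-26,78)):print(k,proj("wrist",kw(*k),c))
E
```

```text
turn [-0.0002 -0.0002 -0.0004] shift [-0.0025 -0.0006  0.0033] n>= 1.0 1.0
[ 0.52540454 -0.1630743   0.20163189]
(-26, -26, 78) [224.92739366 159.29514774]
(-26, 26, 78) [286.37706358 159.21147807]
(26, 26, 78) [284.78245324 216.59893904]
(26, -26, 78) [226.67638488 216.66326862]
```

View pics/w9.png

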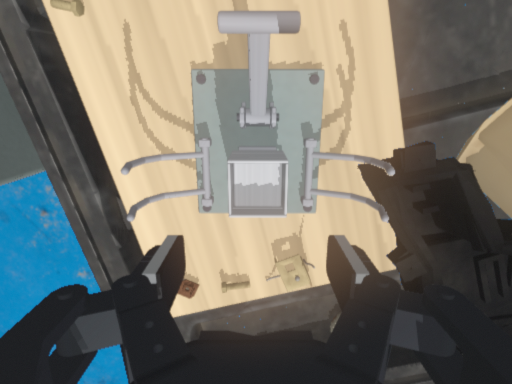

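>>> {"fn": "arm_command", "kwargs": {
  "rows": [
    [-0.002,0.001,0.04,0,0,0,-0.65],
    [0,0,0.05,0,0,0,-0.65],
    [0,0,0.05,0,0,0,-0.65],
    [0,0,0.04,0,0,0,-0.65],
    [0,0,0.03,0,0,0,-0.65],
    [0,0,0.025,0,0,0,-0.65],
    [0,0,0.022,0,0,0,-0.65],
    [0,0,0,0,0,0,-0.65]
  ]
}}

```text
t: 12.38
position: [0.5253, -0.1649, 0.0726]
orientation: [-0.001, 0.789, 0.615, -0.0]
ft_force: [-0.0, -0.8, 0.7]
finger_gap: 0.0699
```

```bash
python3 - <<'E'
from h import *
s=robot.state();print(s["position"],s["ft_force"])
go(kw(0,1,35.5),down(-14.13))
save("wrist","w10.png");save("side","s10.png")
p=cv2.imread('pics/s10.png')[190:310,230:380];cv2.imwrite('pics/s10z.png',cv2.resize(p,None,fx=5,fy=5,interpolation=0))
E
```

```text
[ 0.52529417 -0.16486993  0.07263719] [-0.04364741 -0.78891844  0.71540432]
turn [-0.0004 -0.0001  0.0002] shift [0.0011 0.0007 0.0003] n>= 1.0 1.0
```

View pics/w10.png

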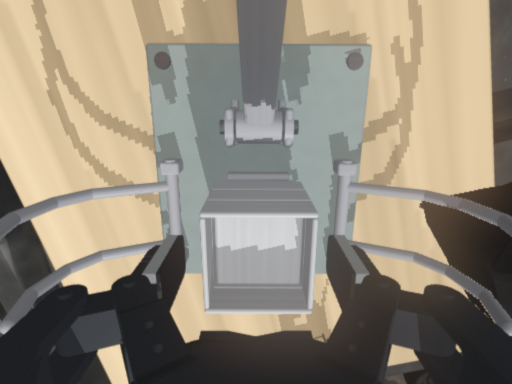

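View pics/s10z.png

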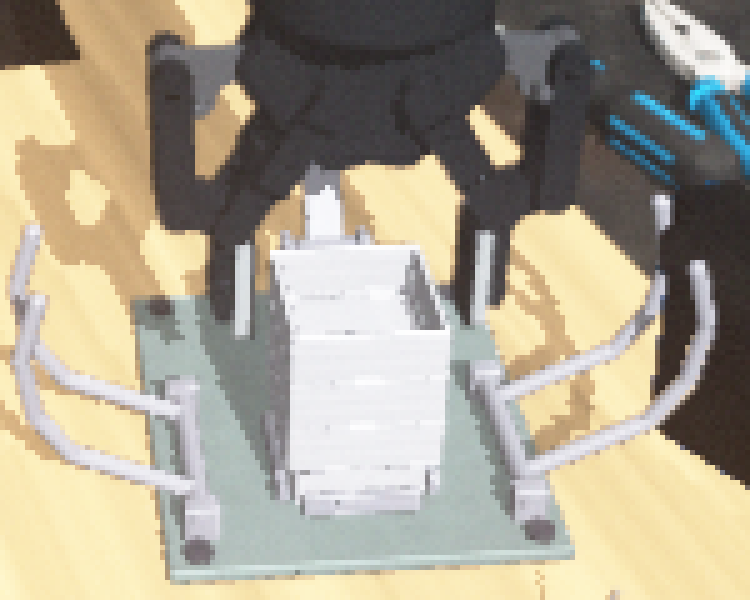

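>>> {"fn": "arm_command", "kwargs": {
  "rows": [
    [0.001,0.002,0,0,0,0,-0.65],
    [0,0,0,0,0,0,0.3],
    [0,0,0,0,0,0,0.3],
    [0,0,0,0,0,0,0.3],
    [0,0,0,0,0,0,0.3]
  ],
  "squeeze": 25
}}

```text
t: 13.1
position: [0.5272, -0.1649, 0.0739]
orientation: [0.0, 0.789, 0.615, 0.0]
ft_force: [-0.1, -0.0, 5.9]
finger_gap: 0.0512
```

```bash
python3 - <<'E'
from h import *
s=robot.state();print(s["position"],s["ft_force"],s["finger_gap"])
save("side","s11.png")
p=cv2.imread('pics/s11.png')[190:310,230:380];cv2.imwrite('pics/s11z.png',cv2.resize(p,None,fx=5,fy=5,interpolation=0))
E
```

```text
[ 0.52720762 -0.16489322  0.07388591] [-0.10975269 -0.0074526   5.92188843] 0.0512108855691447
```

View pics/s11z.png

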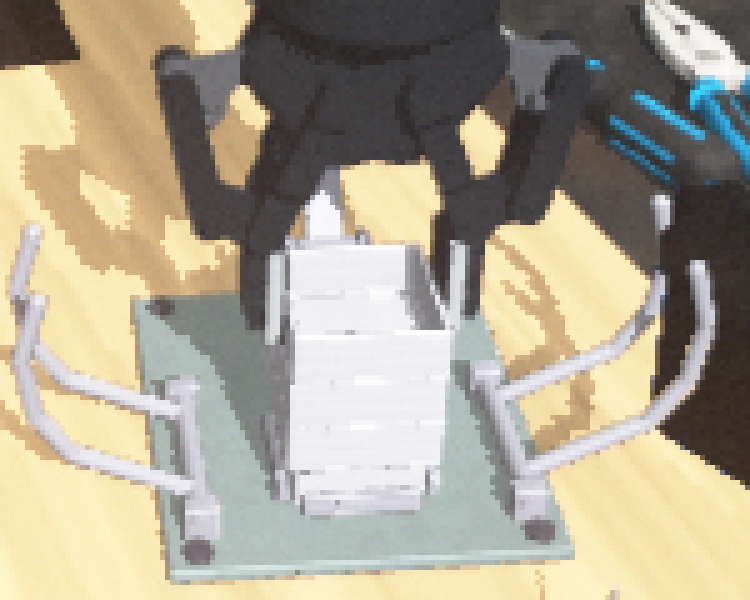

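>>> {"fn": "arm_command", "kwargs": {
  "rows": [
    [0,0,-0.006,0,0,0,0.3],
    [0,0,-0.01,0,0,0,0.3],
    [0,0,-0.012,0,0,0,0.3],
    [0,0,-0.012,0,0,0,0.3],
    [0,0,-0.012,0,0,0,0.3],
    [0,0,-0.012,0,0,0,0.3],
    [0,0,0,0,0,0,0.3]
  ]
}}

```text
t: 14.02
position: [0.5272, -0.1649, 0.106]
orientation: [0.0, 0.789, 0.615, 0.0]
ft_force: [-0.4, 0.3, -1.7]
finger_gap: 0.0519
```

```bash
python3 - <<'E'
from h import *
s=robot.state();print(s["position"],s["ft_force"],s["finger_gap"])
save("side","s12.png")
p=cv2.imread('pics/s12.png')[190:310,230:380];cv2.imwrite('pics/s12z.png',cv2.resize(p,None,fx=5,fy=5,interpolation=0))
E
```

```text
[ 0.52720942 -0.16489642  0.10601133] [-0.44957632  0.26004729 -1.74237069] 0.05194480455317215
```

View pics/s12z.png

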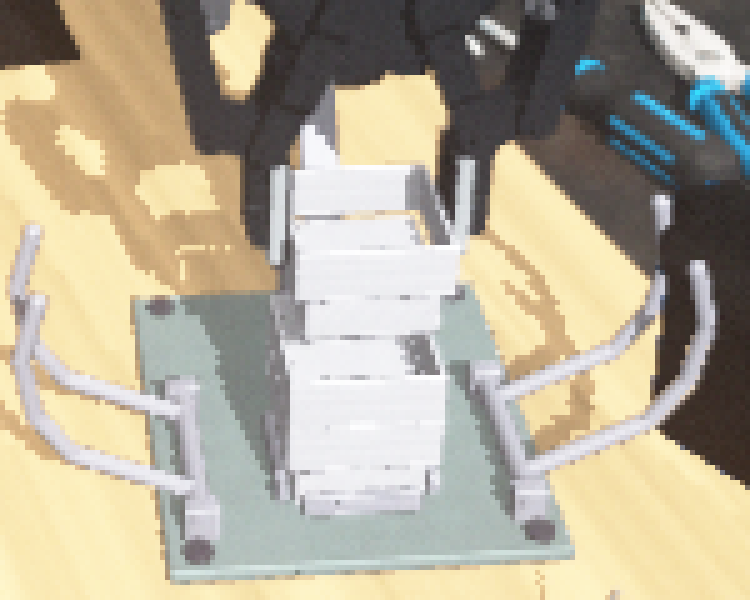

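>>> {"fn": "arm_command", "kwargs": {
  "rows": [
    [0,0,-0.03,0,0,0,0.3],
    [0,0,-0.06,0,0,0,0.3],
    [0,0,-0.08,0,0,0,0.3],
    [0,0,-0.06,0,0,0,0.3],
    [0,0,0,0,0,-0.026,0.3],
    [0,0,0,0,0,-0.026,0.3],
    [0,0,0,0,0,0,0.3]
  ]
}}

```text
t: 14.95
position: [0.5268, -0.1648, 0.2211]
orientation: [0.0, 0.736, 0.677, 0.0]
ft_force: [0.2, -0.1, -0.9]
finger_gap: 0.0513
```

```bash
python3 - <<'E'
from h import *
s=robot.state();print(s["position"],s["ft_force"],s["finger_gap"])
go([.4796,.2132,.215])
E
```

```text
[ 0.52684615 -0.16475494  0.22109949] [ 0.21894675 -0.08387722 -0.94055418] 0.05129753323451426
turn [0. 0. 0.] shift [ 0.7454 -0.157   0.0121] n>= 7.0 0.0
```

>>> {"fn": "arm_command", "kwargs": {
  "rows": [
    [0.05,-0.0105,0,0,0,0,0.3],
    [0.09,-0.019,0,0,0,0,0.3],
    [0.09,-0.019,0,0,0,0,0.3],
    [0.09,-0.019,0,0,0,0,0.3],
    [0.09,-0.019,0,0,0,0,0.3],
    [0.09,-0.019,0,0,0,0,0.3],
    [0.09,-0.019,0,0,0,0,0.3],
    [0.09,-0.019,0,0,0,0,0.3],
    [0.065,-0.0135,0,0,0,0,0.3],
    [0,0,0,0,0,0,0.3]
  ]
}}

```text
t: 16.2
position: [0.478, 0.2164, 0.2209]
orientation: [-0.001, 0.734, 0.679, 0.001]
ft_force: [0.2, 0.3, -1.5]
finger_gap: 0.0513
```

```bash
python3 - <<'E'
from h import *
s=robot.state();print(s["position"],s["ft_force"],s["finger_gap"])
go([.4796,.2132,.1])
c=cam("wrist");save("wrist","w13.png");save("side","s13.png");print(proj("wrist",[.4796,.2132,.041],c))
for w in [[0.4325,0.2699,.041],[0.539,0.2637,.041],[0.5264,0.1552,.041],[0.4205,0.164,.041]]:print(proj("wrist",w,c))
np.savez('pics/c13.npz',*c)
E
```

```text
[0.47801579 0.21643615 0.22091724] [ 0.19319929  0.29415177 -1.47139326] 0.05129771687641393
turn [0. 0. 0.] shift [-0.0066  0.0037  0.2418] n>= 2.0 0.0
[257.40726808 168.07022748]
[211.57831899 121.90196881]
[306.89573834 119.85741735]
[299.3294064  211.52640686]
[212.20876505 211.20270727]
```

View pics/w13.png

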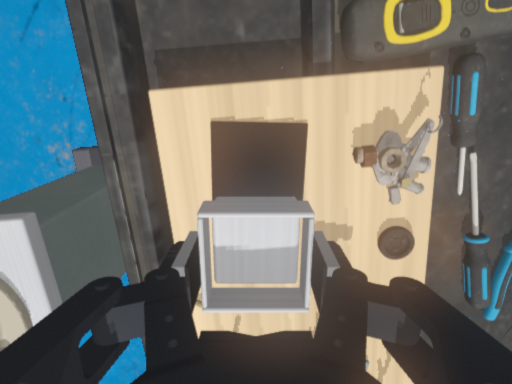

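View pics/s13.png

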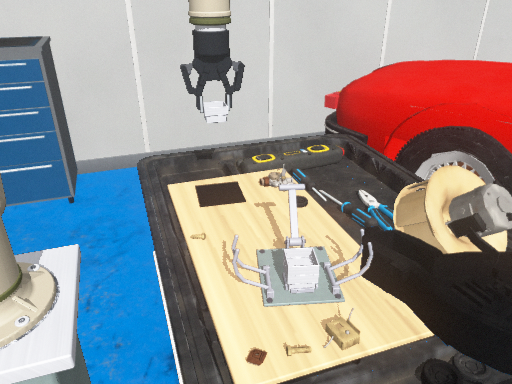

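>>> {"fn": "arm_command", "kwargs": {
  "rows": [
    [-0.007,0.003,0.04,0,0,0,0.3],
    [0,0,0.07,0,0,0,0.3],
    [0,0,0.08,0,0,0,0.3],
    [0,0,0.07,0,0,0,0.3],
    [0,0,0.05,0,0,0,0.3],
    [0,0,0.025,0,0,0,0.3],
    [0,0,0.015,0,0,0,0.3],
    [0,0,0,0,0,0,0.3],
    [0,0,0,0,0,0,0.3]
  ]
}}

```text
t: 17.42
position: [0.4812, 0.2095, 0.0463]
orientation: [0.0, 0.736, 0.677, 0.001]
ft_force: [0.2, -0.1, -1.0]
finger_gap: 0.0512
```

```bash
python3 - <<'E'
from h import *
s=robot.state();print(s["position"],s["ft_force"],s["finger_gap"])
go([.4796,.2127,.036])
save("wrist","w14.png");save("side","s14.png");
p=cv2.imread('pics/s14.png')[130:230,150:300];cv2.imwrite('pics/s14z.png',cv2.resize(p,None,fx=5,fy=5,interpolation=0))
E
```

```text
[0.48123183 0.20953034 0.04626514] [ 0.18740298 -0.11636687 -0.99809028] 0.05123161583957612
turn [0. 0. 0.] shift [ 0.006  -0.0038  0.0205] n>= 1.0 0.0
```

View pics/s14z.png

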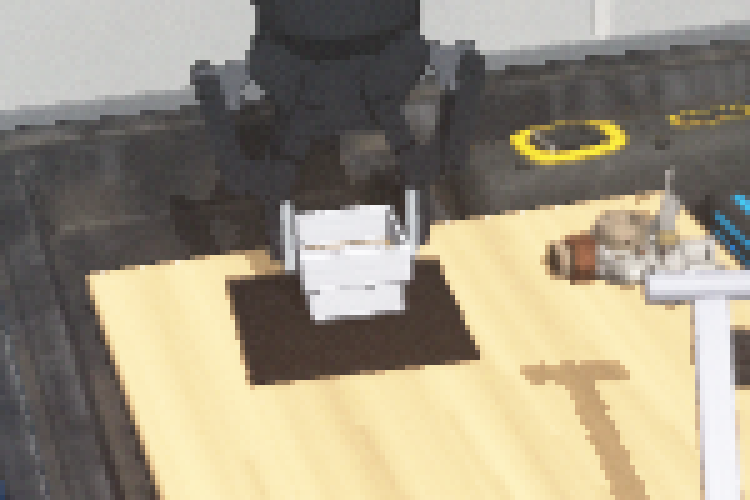

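>>> {"fn": "arm_command", "kwargs": {
  "rows": [
    [0,0,0.01,0,0,0,0.3],
    [0,0,0.006,0,0,0,0.3],
    [0,0,0,0,0,0,0.3]
  ]
}}

```text
t: 17.9
position: [0.4803, 0.2092, 0.037]
orientation: [-0.0, 0.736, 0.677, -0.0]
ft_force: [0.3, 0.7, -0.8]
finger_gap: 0.0513
```

```bash
python3 - <<'E'
from h import *
for i in range(3):
  s=robot.state();print(s["position"],s["ft_force"],s["finger_gap"])
c=cam("wrist");save("wrist","w15.png")
for w in [[0.4325,0.2699,.041],[0.539,0.2637,.041],[0.5264,0.1552,.041],[0.4205,0.164,.041]]:print(proj("wrist",w,c))
E
```

```text
[0.48025389 0.20915009 0.03695201] [ 0.32331943  0.71023668 -0.76902451] 0.05134535437834752
[0.48025389 0.20915009 0.03695201] [ 0.32331943  0.71023668 -0.76902451] 0.05134535437834752
[0.48025389 0.20915009 0.03695201] [ 0.32331943  0.71023668 -0.76902451] 0.05134535437834752
[156.41295389 131.9184901 ]
[359.10699608 126.83662181]
[336.46511448 303.94923104]
[167.12221797 303.83924333]
```

View pics/w15.png

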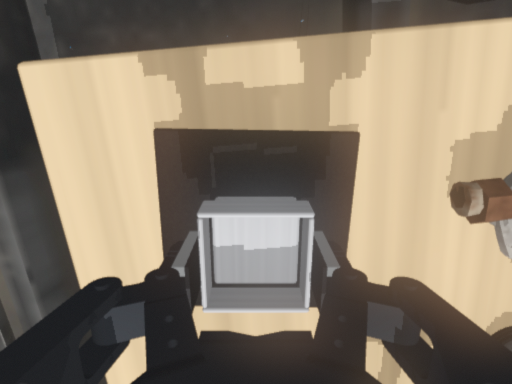

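```bash
python3 - <<'E'
from h import *
c=cam("wrist");s=robot.state()
a=backz("wrist",(155,129.5),.041,c);b=backz("wrist",(358.5,131.5),.041,c);print(a,b,np.linalg.norm(b-a))
d=(b-a)/np.linalg.norm(b-a);n=np.array([d[1],-d[0],0]);m=(a+b)/2+n*.055;print(m,s["position"]);go(m)
E
```

```text
[0.43204061 0.27128731 0.041     ] [0.53891282 0.26136987 0.041     ] 0.10733137325001887
[0.4803947  0.21156388 0.041     ] [0.48036869 0.2092387  0.03713116]
turn [0. 0. 0.] shift [ 0.0046 -0.0003 -0.0077] n>= 1.0 0.0
```

>>> {"fn": "arm_command", "kwargs": {
  "rows": [
    [0.004,0,0,0,0,0,0.3],
    [0,0,0.002,0,0,0,0.3],
    [0,0,0.002,0,0,0,0.3],
    [0,0,0,0,0,0,0.3]
  ]
}}

```text
t: 18.45
position: [0.4808, 0.2114, 0.0356]
orientation: [0.0, 0.736, 0.677, 0.0]
ft_force: [-1.2, 0.3, 1.0]
finger_gap: 0.0513
```

>>> {"fn": "arm_command", "kwargs": {
  "rows": [
    [0,0,0.001,0,0,0,0.3],
    [0,0,0,0,0,0,0.3],
    [0,0,0,0,0,0,-0.3],
    [0,0,0,0,0,0,-0.65],
    [0,0,0,0,0,0,-0.65],
    [0,0,0,0,0,0,-0.65]
  ]
}}

```text
t: 19.2
position: [0.4807, 0.2113, 0.0348]
orientation: [-0.0, 0.736, 0.677, 0.0]
ft_force: [0.1, -0.4, 0.2]
finger_gap: 0.0704
```

>>> {"fn": "arm_command", "kwargs": {
  "rows": [
    [0,0,-0.03,0,0,0,-0.65],
    [0,0,-0.06,0,0,0,-0.65],
    [0,0,-0.09,0,0,0,-0.65],
    [0,0,-0.1,0,0,0,-0.65],
    [0,0,-0.1,0,0,0,-0.65],
    [0,0,-0.02,0,0,0,0.2],
    [0,0,0,0,0,0,1]
  ],
  "squeeze": 30
}}

```text
t: 20.08
position: [0.4809, 0.2115, 0.2357]
orientation: [0.0, 0.736, 0.677, 0.001]
ft_force: [-0.5, -0.4, -0.7]
finger_gap: 0.0348
```

```bash
python3 - <<'E'
from h import *
s=robot.state();print(s["position"],s["ft_force"],s["finger_gap"],s["joints"])
go(kw(-118,0,190),down(-14.1));go(kw(-118,0,190),down(-104.1))
save("wrist","w16.png");save("side","s16.png")
p=cv2.imread('pics/s16.png')[140:290,170:370];cv2.imwrite('pics/s16z.png',cv2.resize(p,None,fx=4,fy=4,interpolation=0))
E
```

```text
[0.48089476 0.21149471 0.23568215] [-0.49946133 -0.42188251 -0.66701493] 0.03479945457126911 [ 0.21167977  0.2378901  -0.81309815  1.57198779  0.17513332  1.40537622
 -0.69855754]
turn [ 0.0005 -0.0002  0.0521] shift [-0.4714  0.2683  0.0174] n>= 5.0 1.0
turn [ 3.000e-04 -6.000e-04  5.521e-01] shift [0.2683 0.4714 0.0174] n>= 5.0 10.0
```

View pics/s16z.png

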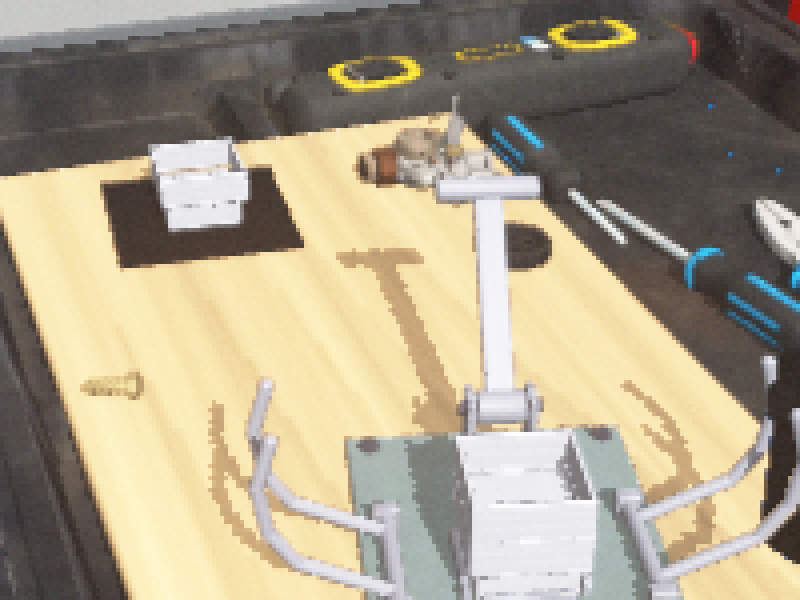

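View pics/w16.png

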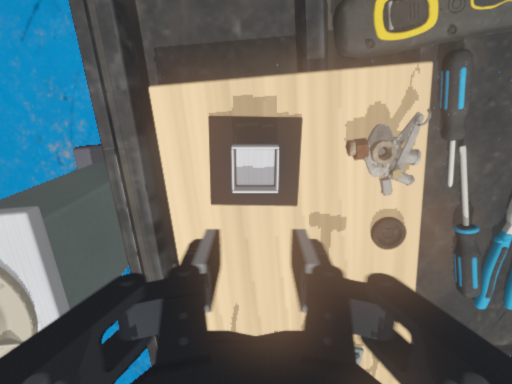

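>>> {"fn": "arm_command", "kwargs": {
  "rows": [
    [0,0,0,0,0,0.055,0],
    [0,0,0,0,0,0.055,0],
    [0,0,0,0,0,0.055,0],
    [0,0,0,0,0,0.055,0],
    [0,0,0,0,0,0.055,0],
    [0,0,0,0,0,0.055,0],
    [0,0,0,0,0,0.055,0],
    [0,0,0,0,0,0.055,0],
    [0,0,0,0,0,0.056,0],
    [0,0,0,0,0,0.056,0]
  ]
}}

```text
t: 21.42
position: [0.4799, 0.2109, 0.233]
orientation: [0.001, 0.992, -0.126, -0.002]
ft_force: [-0.3, 0.6, 0.3]
finger_gap: 0.0425
```

```bash
python3 - <<'E'
from h import *
s=robot.state();print(s["joints"])
go(kw(-118.4,-20,185),down(-104.1))
E
```

```text
[ 0.03996157  0.20408165 -0.59805949  1.58148784  0.11527196  1.39505407
 -2.39156851]
turn [ 0.0005  0.0009 -0.0018] shift [0.23   0.4688 0.022 ] n>= 5.0 1.0
```

>>> {"fn": "arm_command", "kwargs": {
  "rows": [
    [0.033,0.067,0.003,0,0,0,0],
    [0.033,0.067,0.003,0,0,0,0],
    [0.033,0.067,0.003,0,0,0,0],
    [0.033,0.067,0.003,0,0,0,0],
    [0.033,0.067,0.003,0,0,0,0],
    [0.033,0.067,0.003,0,0,0,0],
    [0.032,0.067,0.004,0,0,0,0],
    [0,0,0,0,0,0,0],
    [0,0,0,0,0,0,0]
  ]
}}

```text
t: 22.55
position: [0.5344, -0.0436, 0.2225]
orientation: [-0.0, 0.992, -0.123, -0.001]
ft_force: [0.6, 0.0, -0.3]
finger_gap: 0.0425
```

```bash
python3 - <<'E'
from h import *
s=robot.state();print(s["position"],s["joints"])
go(kw(-118.4,-20,92),down(-104.1))
c=cam("wrist");save("wrist","w17.png")
for k in((-118.4,-24,137),(-118.4,24,137)):print(proj("wrist",kw(*k),c))
E
```

```text
[ 0.53442167 -0.04355922  0.22252606] [ 0.37467513  0.21390017 -0.4143957   1.57606156  0.08626211  1.37231914
 -1.86513269]
turn [-0.0001  0.0008  0.0001] shift [0.0002 0.0019 0.1871] n>= 2.0 1.0
[257.42590648 204.82729273]
[257.59344718 140.57679312]
```

View pics/w17.png

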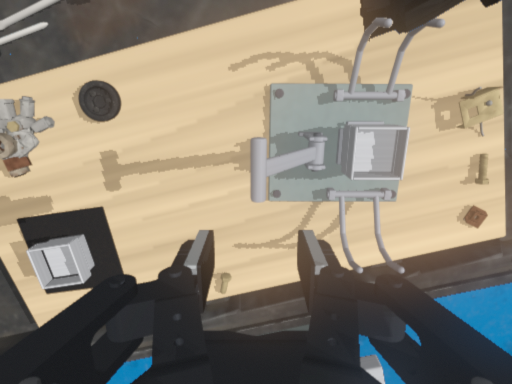

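>>> {"fn": "arm_command", "kwargs": {
  "rows": [
    [0.003,0.001,0.04,0,0,0,0],
    [0,0,0.06,0,0,0,0],
    [0,0,0.055,0,0,0,0],
    [0,0,0.032,0,0,0,0],
    [0,0,0,0,0,0,0],
    [0,0,0,0,0,0,1],
    [0,0,0,0,0,0,1],
    [0,0,0,0,0,0,1],
    [0,0,0,0,0,0,1]
  ],
  "squeeze": 30
}}

```text
t: 23.72
position: [0.5372, -0.045, 0.1313]
orientation: [-0.0, 0.992, -0.123, 0.001]
ft_force: [0.8, 0.3, 4.9]
finger_gap: 0.0105
```

>>> {"fn": "arm_command", "kwargs": {
  "rows": [
    [0,-0.014,0.011,0,0,0,1],
    [0,-0.013,0.012,0,0,0,1],
    [0,-0.012,0.014,0,0,0,1],
    [0,-0.011,0.015,0,0,0,1],
    [0,-0.009,0.015,0,0,0,1],
    [0,-0.008,0.016,0,0,0,1],
    [0,-0.006,0.017,0,0,0,1],
    [0,-0.005,0.017,0,0,0,1],
    [0,-0.003,0.018,0,0,0,1],
    [0,-0.002,0.018,0,0,0,1]
  ]
}}

```text
t: 24.98
position: [0.547, -0.0055, 0.0541]
orientation: [0.0, 0.992, -0.123, 0.0]
ft_force: [-9.9, -9.4, 33.7]
finger_gap: 0.0108
```

>>> {"fn": "arm_command", "kwargs": {
  "rows": [
    [0,0,0.008,0,0,0,1],
    [0,0,0,0,0,0,1]
  ]
}}

```text
t: 25.22
position: [0.5475, -0.0057, 0.0526]
orientation: [0.001, 0.992, -0.123, 0.001]
ft_force: [-8.9, -6.1, 28.6]
finger_gap: 0.0106
```

```bash
python3 - <<'E'
from h import *
s=robot.state();print(s["position"],s["ft_force"],s["finger_gap"])
c=cam("wrist");p,D=save("wrist","w18.png")
def kk(w):
    R=np.array([[np.cos(TH),-np.sin(TH)],[np.sin(TH),np.cos(TH)]]); return np.r_[(w[:2]-T0)@R,w[2]-.037]*1000
for u in[(256,185),(256,195),(256,205),(256,215),(256,225),(300,215),(350,215),(400,215)]: print(u,kk(back("wrist",u,D[u[1],u[0]],c)))
E
```

```text
[ 0.54753996 -0.00570642  0.05259156] [-8.89288353 -6.14614497 28.59871347] 0.010613048394354035
(256, 185) [-159.60591535   20.94808429   60.25907442]
(256, 195) [-159.60882113   16.7578137    60.76396771]
(256, 205) [-159.61006897   12.34022205   60.75680603]
(256, 215) [-159.60877947    7.5296453    59.96212815]
(256, 225) [-159.61366862    3.37226763   61.05913689]
(300, 215) [-140.25453217    6.29847062   56.85101023]
(350, 215) [-118.1151355     6.09892655   56.41613409]
(400, 215) [-95.33417502   5.54078589  55.05686725]
```

View pics/w18.png

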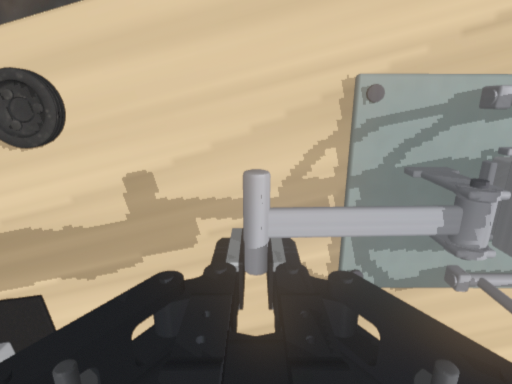

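>>> {"fn": "arm_command", "kwargs": {
  "rows": [
    [0,0,0,0,0,0,0],
    [0,0,0,0,0,0,0],
    [0,0,0,0,0,0,0],
    [0,0,-0.05,0,0,0,0],
    [0,0,-0.06,0,0,0,0],
    [0,0,-0.06,0,0,0,1],
    [0,0,0,0,0,0,1],
    [0,0,0,0,0,0,1],
    [0,0,0,0,0,0,1]
  ]
}}

```text
t: 26.4
position: [0.5457, -0.0047, 0.1335]
orientation: [-0.0, 0.992, -0.123, -0.001]
ft_force: [-0.1, -0.2, -0.3]
finger_gap: -0.0
```

```bash
python3 - <<'E'
from h import *
s=robot.state();print(s["position"],s["ft_force"],s["finger_gap"])
go(kw(-160,-14,61-23-37+37),down(-104.1))
c=cam("wrist");p,D=save("wrist","w19.png")
def kk(w):
    R=np.array([[np.cos(TH),-np.sin(TH)],[np.sin(TH),np.cos(TH)]]); return np.r_[(w[:2]-T0)@R,w[2]-.037]*1000
for u in[(258,175),(258,185),(258,195),(258,160)]: print(u,kk(back("wrist",u,D[u[1],u[0]],c)))
E
```

```text
[ 0.54573403 -0.00473522  0.13350532] [-0.08819607 -0.18780777 -0.34133738] -2.9678478026452656e-05
turn [0.0001 0.0007 0.    ] shift [ 0.0093 -0.0005  0.117 ] n>= 1.0 1.0
(258, 175) [-158.54052788    3.60912128   60.47208366]
(258, 185) [-158.53691215   -3.035259     62.18322996]
(258, 195) [-158.50211641  -10.71363023   60.70107366]
(258, 160) [-158.57298684   14.10543586   60.79121036]
```

View pics/w19.png

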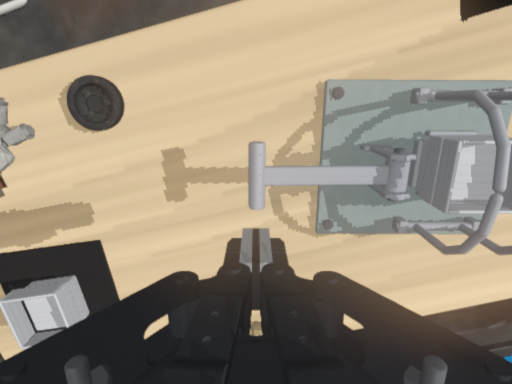

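>>> {"fn": "arm_command", "kwargs": {
  "rows": [
    [0.02,0,0.03,0,0,0,1],
    [0,0,0.04,0,0,0,1],
    [0,0,0.03,0,0,0,1],
    [0,0,0.012,0,0,0,1],
    [0,0,0.008,0,0,0,1],
    [0,0,0.004,0,0,0,1],
    [0,0,0,0,0,0,1]
  ]
}}

```text
t: 27.32
position: [0.5563, -0.0072, 0.0753]
orientation: [0.0, 0.992, -0.123, 0.0]
ft_force: [-11.5, 0.4, 20.1]
finger_gap: -0.0
```

>>> {"fn": "arm_command", "kwargs": {
  "rows": [
    [0,0,-0.03,0,0,0,1],
    [0,0,-0.08,0,0,0,1],
    [0,0,-0.1,0,0,0,1],
    [0,0,-0.1,0,0,0,1],
    [0,-0.06,-0.03,0,0,0,1],
    [0,-0.1,0,0,0,0,1],
    [0,-0.1,0,0,0,0,0],
    [0,0,0,0,0,0,0]
  ]
}}

```text
t: 28.32
position: [0.5876, 0.1248, 0.2434]
orientation: [-0.002, 0.993, -0.119, 0.0]
ft_force: [-0.0, -0.7, -0.4]
finger_gap: 0.0362
```

```bash
python3 - <<'E'
from h import *
s=robot.state();print(s["position"],s["ft_force"],s["t"])
def kk(w):
    R=np.array([[np.cos(TH),-np.sin(TH)],[np.sin(TH),np.cos(TH)]]); return np.r_[(w[:2]-T0)@R,w[2]-.037]*1000
c=cam("wrist");p,D=save("wrist","w20.png");save("side","s20.png");save("top","t20.png")
for r in robot.tip_of("wrist","lever_bar")[:1]: u=r["uv"];print(r,kk(back("wrist",u,D[int(u[1]),int(u[0])],c)))
p=cv2.imread('pics/s20.png')[140:320,170:390];cv2.imwrite('pics/s20z.png',cv2.resize(p,None,fx=3.3,fy=3.3,interpolation=0))
p=cv2.imread('pics/t20.png')[130:260,120:420];cv2.imwrite('pics/t20z.png',cv2.resize(p,None,fx=2.66,fy=2.66,interpolation=0))
E
```

```text
[0.58759869 0.12477476 0.24341553] [-0.00313068 -0.74266904 -0.40554964] 28.325
{'uv': [384.6, 159.4], 'conf': 0.87} [-161.78095514    3.71801279   60.47068585]
```

View pics/s20z.png

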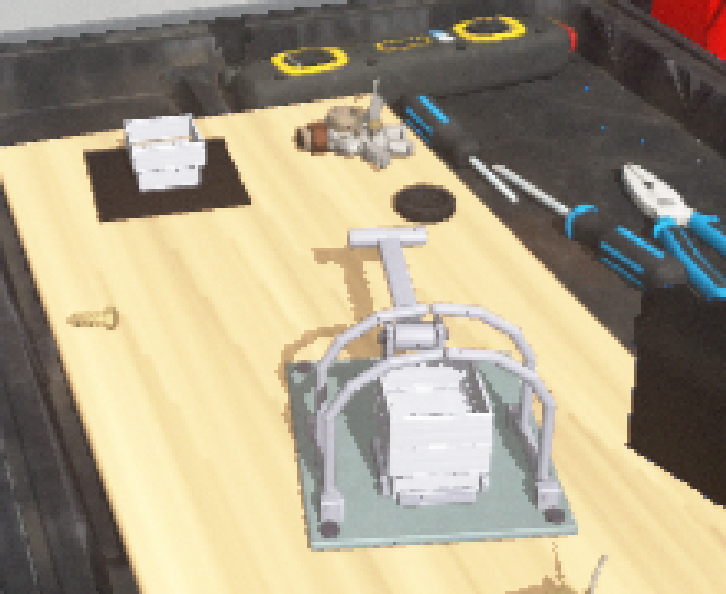

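View pics/t20z.png

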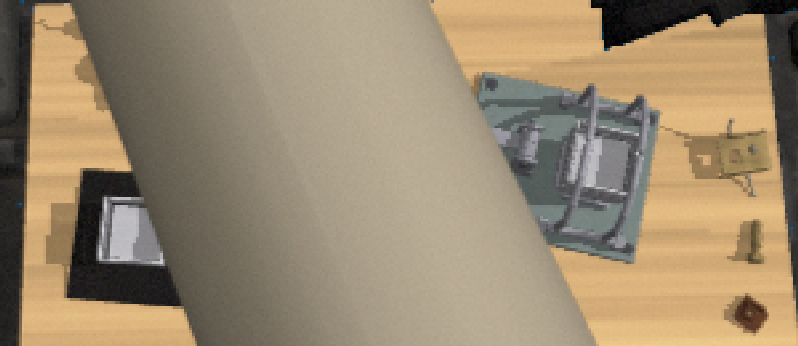

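```bash
python3 -c "
from workcell import robot
print(robot.finish_job())"
```

```text
the job is handed in; nothing more can be done
None
```

I finished the job and handed it in at about 28 s of the 72 s allowed.

**What I did:** I gripped the lever's crossbar and swung it up to its stop, with the bar measured at x ≈ -118, z ≈ 131 mm. I then lifted the top tin straight off and set it on the mat. Last, I swung the lever back down and pressed it against its stop with shut fingers, at about 20 N.

**Last checks:**
- **Lever and arches:** the bar's top measures about 60.5 mm, against 61 mm expected when fully down. The side picture shows the arches meeting over the stack.
- **Tins in the keeper:** two tins are left and both are seated.
- **Moved tin:** it stands upright on the mat. Side to side it is centred within about 1 mm; front to back I measured about 2 mm off before release and corrected it. The final top picture could not confirm this, because the arm hid part of the mat.
- **Robot:** the gripper was clear of everything.

**What went wrong or disagreed:**
- **First grip on the bar:** it missed. The real fingertips end about 23 mm behind the stated TCP, so the fingers shut on top of the bar with about 13.5 N. I re-measured and corrected for this afterwards.
- **Highest wrist force:** the highest reading I saw was about 36 N, while pulling the lever down onto its stop.
- **Keeper position:** the wrist and top cameras disagreed by 1 to 2 mm.

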